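# Demagnetise a steel sight vane

### The job

Lay the steel sight vane flat inside the open cedar demagnetiser box without dropping it, then lower the box's lid gently until it is fully closed. With the lid shut, press the green push button all the way down and let it spring back up; leave the rose disc, copper cup and glass cover where they stand.

Things in the scene. Friction and masses are not known exactly. Their poses are not given: they have to be found in the camera images.
- box: fixed cedar box, open at the top, outside 160 (its x) x 200 (its y) x 70 mm high (without lid); walls and floor 8 mm thick, inner floor 8 mm above its underside. Origin: centre of the underside; its front (copper bands) looks to its -x, the lid is hinged along its far (+x) top rim; z up.
- lid_hinge (a point): point on the hinge line at the middle of the box's far rim, fixed to the lid; hinge line runs along the box's y
- lid_handle (a point): outer end of the brass knob (about 25 mm across) that stands on the outer face of the lid: 130 mm from the hinge line, in the middle of the lid's width, 35 mm off the outer face; moves with the lid
- lid (a joint): lid opening angle: 0 lid level and shut, 1.57 lid upright, up to 1.9 leaning back. The cedar lid is a panel 160 x 200 x 10 mm covering the box, its inner face through the hinge line; it leans over the box below 1.57, starts about upright, closes by swinging its free edge to the box's front (-x) and down; it stays at whatever angle it is left (stiff hinge)
- vane: loose steel sight vane, a slotted flat bar 120 (its x) x 26 (its y) x 14 mm thick, 0.12 kg; origin: centre of its underside, z up as it lies
- pod: fixed grey switch pod 100 (x) x 120 (y) x 45 mm high with the push button in the middle of its top; origin: centre of the underside
- push_top (a point): centre of the top face of the green round push button (44 mm across), pressed straight down; moves with the button
- push (a joint): button travel: 0 up, 0.008 m fully down; springs back, about 6 N to press fully
- rose: bystander: white porcelain compass rose disc, 90 mm across, 8 mm thick, loose; origin: centre of the underside
- cup: bystander: copper damping cup, 72 mm across, 60 mm high, loose; origin: centre of the underside
- cover: bystander: frosted glass bowl cover, a dome 90 mm across, 60 mm high, loose; origin: centre of the underside

How it is judged (in metres and radians):
On the way, in this order (a step that is already met when the one before it is completed fails the run):
1. the vane lies flat on the box's floor, let go (angle between the z axis of vane and the z axis of box, either way round below 0.15 rad and z of vane in the frame of box between 0 and 0.026 m and x of vane in the frame of box between -0.07 and 0.07 m and y of vane in the frame of box between -0.09 and 0.09 m and contact force between the fingers and vane below 0.1 N and linear speed of vane below 0.03 m/s), for 0.2 s.
2. the lid is fully closed (value of joint lid below 0.05 rad), for 0.2 s.
3. the button is pressed all the way down (value of joint push above 0.007 m), for 0.05 s.
At the end, for the whole second after the job is handed in: The vane lies at rest on the floor inside the box (level to within 0.15 rad, either face up, its origin less than 26 mm above the box's underside), the lid is shut to within 0.05 rad, and the button, having been pressed beyond 7 mm with the lid shut, is back up to within 1.5 mm (angle between the z axis of vane and the z axis of box, either way round below 0.15 rad and z of vane in the frame of box between 0 and 0.026 m and x of vane in the frame of box between -0.07 and 0.07 m and y of vane in the frame of box between -0.09 and 0.09 m and value of joint lid below 0.05 rad and value of joint push below 0.0015 m and linear speed of vane below 0.02 m/s); the robot touches nothing.
It fails at once if the button is pressed (over 3 mm) while the lid is not shut (value of joint push above 0.003 m and value of joint lid above 0.06 rad).
It fails at once if the lid is slammed: faster than 2 rad/s over its last 0.3 rad (value of joint lid below 0.3 rad and velocity of joint lid below -2 rad/s).
It fails at once if the vane is dropped: falls free at over 0.7 m/s (contact force between the fingers and vane below 0.05 N and linear speed of vane above 0.7 m/s).
It fails at once if a bystander is shifted by more than 20 mm or tipped (distance of any of rose, cup, cover from where it was at the start of the episode above 0.02 m or angle between any of rose, cup, cover's own z axis and vertical above 0.3 rad).
It also fails if it takes over 72 s, if anything falls off the work surface, if the arm or the gripper's body presses on something with over 40 N, if the wrist force passes 120 N, or if a joint passes its speed limit or range.

### The arm

A 7-joint arm with a two-finger parallel gripper is mounted at the origin on the work surface. World frame = base frame: x ahead of the robot, y to its left, z up, the work surface at z = 0. Lengths are in m, angles in degrees, forces in N, time in s.
With the tool pointing down it reaches from about 0.425 to 0.875 m from the base axis. Payload 4.7 kg.
Tool frame: the origin (TCP) lies midway between the tips of the shut fingers; the grasp point (between the pads) lies 19 mm behind it; z points along the fingers, x is the direction in which the jaws open and shut, and the axes are right-handed (so a half turn about z gives the same grasp; the last joint's range is limited). The gripper opens to 87 mm and grips with 3 to 60 N. Pads are 19 mm wide; open, the fingers measure 117 mm over their backs; the gripper's body (75 mm by 190 mm) begins 51 mm behind the grasp point.
Start: joints at [77.47, 18.392, -4.016, 83.108, 1.295, 78.541, -3.26], TCP at [0.15, -0.632, 0.223] pointing down, gripper open.
Joint ranges: [-163.93, 163.93], [-17.29, 119.83], [-79.2, 71.16], [3.27, 140.29], [-89.18, 269.18], [5.43, 117.66], [-154.24, 154.24]. Speed limits (degrees/s): [147.25, 147.25, 180, 180, 180, 180, 180].

### API

Orientations are given as [roll, pitch, yaw] about the fixed x, y, z axes, in that order (R = Rz(yaw) Ry(pitch) Rx(roll)).
In Python, from cell import env gives the robot as it stands.
- The arm moves only by the tool carry_out, never from a script. Its argument "plan" is a list of rows, each an object with "grip": the closure, from 0 (fully open) to 1 (shut); "dp": the shift along the tool's x, y, z in m, a list of three; "rotation": the turn, a rotation vector about the tool's x, y, z in degrees, a list of three. In form: [{"grip": grip, "dp": [dx, dy, dz], "rotation": [wx, wy, wz]}, ...]. A call has 1 to 8 rows; each row shifts and turns the pose as measured when the row begins, along the tool's axes as they then stand; what a row does not reach is not made up. A row lasts 1/12 s, in which the tool goes at most 41.7 mm and 7.16 degrees, less where a joint would pass 70% of its speed; a pose out of reach is approached as far as the arm can. A call is refused whole if a number of a shift passes 0.0417 or a number of a turn 7.16, either way. A call with a gripper value outside its range is refused whole. The fingers move at their own pace and stop on an object; "force" is the grip in N (left out, the last holds). Time passes only in rows, so rows that do not move let the fingers close. It gives the time, the measured TCP pose, the force and the opening at its end, in the units of the state.
- env.get_obs(): the state, without advancing time (a new reading comes with each control period).
- env.read_camera(name): name is "scene" or "top" or "wrist"; returns the picture (400x640x3 uint8, red, green, blue); there is no depth.
- env.camera_params(name): a dict with "fx", "fy", "cx", "cy" (pixels), "R" (3x3) and "t" (3): a world point X has camera coordinates R X + t. Camera axes: x right, y down, z forward; pixel columns grow to the right and rows downward; lengths in m; the calibration is good to about 2 mm. A picture is of the moment at which its call begins: read the wrist's pose just before it. camera_params takes no time and is no camera call; for the wrist camera it gives the pose at the moment of the call.
- env.sign_off(): hands the job in, once; it reports no verdict.
The state is a dict: "time_s": time; "qpos": joint angles; "joint_velocities": joint speeds; "effort": joint torques, N m; "tool_pos": TCP position; "tool_rot": TCP orientation; "force": force on the tool from outside, world axes, zero at the start; "wrist_torque": the same for the moment, N m; "grip_width": finger opening in m.
Only numpy, scipy, OpenCV 4.12 (cv2) and the standard library are available. Lean on these libraries where they do the work, as an engineer would, in place of code of your own. Each camera call takes 0.05 s, during which the arm holds its last target. There are 200 camera calls.

## Working session

There is one attempt and no reset: what is moved stays moved. The work goes in short steps, Python scripts to look and compute and a tool call to move; the robot and the scene stay as the last step left them, time stands still between calls to the robot, and variables do not carry over. Pictures are saved under pics/ and viewed, about 8 in all and at most 12, crops included, and the job is handed in when it is done.

Besides the shell and the picture viewer there is one more tool, called as name(argument=value, ...), one argument or row to a line, values as JSON. carry_out: Moves the arm, as the interface text tells. Its arguments: {"type":"object","properties":{"plan":{"type":"array","items":{"type":"object","properties":{"grip":{"type":"number"},"dp":{"type":"array","items":{"type":"number"}},"rotation":{"type":"array","items":{"type":"number"}}}}},"force":{"type":"number"}},"required":["plan"]}

```bash
mkdir -p pics; python3 - <<'E'
from cell import env
import cv2,numpy as np
for n in("scene","top"):
    im=env.read_camera(n); cv2.imwrite(f"pics/{n}0.png",im[:,:,::-1])
    p=env.camera_params(n); print(n,{k:np.round(v,4).tolist() for k,v in p.items()})
print(env.get_obs())
E
```

```text
scene {'fx': 447.9235, 'fy': 447.9235, 'cx': 318.2661, 'cy': 197.8424, 'R': [[-0.8539, 0.5204, 0.0093], [0.3885, 0.649, -0.6541], [-0.3464, -0.5549, -0.7563]], 't': [0.5122, -0.1707, 1.3537]}
top {'fx': 399.8711, 'fy': 399.8711, 'cx': 320.6372, 'cy': 203.5072, 'R': [[0.0037, -0.9997, 0.025], [-0.9889, -0.0074, -0.1484], [0.1486, -0.0241, -0.9886]], 't': [-0.0129, 0.6028, 0.9071]}
{'time_s': 0.1, 'qpos': array([77.46899894, 18.43461974, -4.01401705, 83.16774295,  1.2937701 ,
       78.54060816, -3.26115528]), 'joint_velocities': array([ 0.05884566,  0.0128537 ,  0.01059297, -0.14533164, -0.00076815,
       -0.04366872, -0.05517047]), 'effort': array([ 9.15238179e-04, -4.92569768e+01, -4.05245516e-01, -3.13398349e+01,
       -6.41423394e-02,  3.95120785e-02,  7.55530482e-05]), 'tool_pos': array([ 0.1497912 , -0.63199895,  0.22157433]), 'tool_rot': array([ 1.79995281e+02,  9.78147677e-02, -7.66622500e+01]), 'force': array([ 0.0675293 ,  0.70162576, -0.6827946 ]), 'wrist_torque': array([-0.02091034, -0.00802686,  0.02515857]), 'grip_width': 0.08752942057000246}
```

View pics/scene0.png

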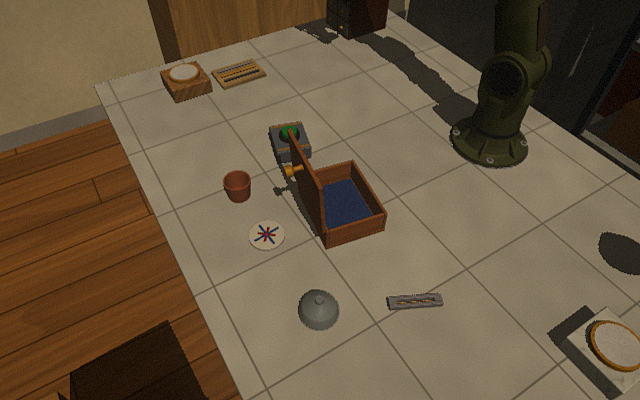

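View pics/top0.png

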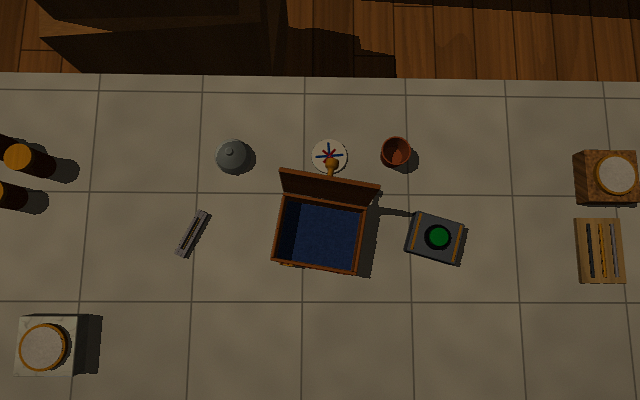

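The top view shows the vane at about (193,234), the box's rim corners at about (285,195), (272,264) and (358,273), the lid upright with its knob at (331,163), and the button at (438,237). The dome is at (233,156), the rose at (329,155) and the cup at (396,151). I'll enlarge that area for better pixel positions.

```bash
cat > h.py <<'E'
import numpy as np,cv2
from cell import env
from scipy.spatial.transform import Rotation as Ro
def px2w(p,uv,z):
    R=np.array(p["R"]);t=np.array(p["t"]);c=-R.T@t
    d=R.T@np.array([(uv[0]-p["cx"])/p["fx"],(uv[1]-p["cy"])/p["fy"],1])
    return c+d*(z-c[2])/d[2]
def w2px(p,X):
    c=(np.array(p["R"])@np.atleast_2d(X).T).T+np.array(p["t"])
    return np.c_[p["fx"]*c[:,0]/c[:,2]+p["cx"],p["fy"]*c[:,1]/c[:,2]+p["cy"]]
def state():
    o=env.get_obs();print(round(o["time_s"],2),o["tool_pos"].round(4),o["tool_rot"].round(1),"F",o["force"].round(1),"w",round(o["grip_width"],4),"q",o["qpos"].round(0));return o
E
python3 - <<'E'
from h import *
im=cv2.imread("pics/top0.png")
c=cv2.convertScaleAbs(im[190:290,165:475],alpha=1.8,beta=15)
c=cv2.resize(c,None,fx=2.5,fy=2.5,interpolation=cv2.INTER_CUBIC)
s=cv2.convertScaleAbs(cv2.imread("pics/scene0.png")[115:315,265:450],alpha=1.6,beta=15)
s=cv2.resize(s,None,fx=1.7,fy=1.7,interpolation=cv2.INTER_CUBIC)
o=np.zeros((250+340,775,3),np.uint8);o[:250,:c.shape[1]]=c;o[250:250+s.shape[0],:s.shape[1]]=s
cv2.imwrite("pics/crop1.png",o)
# vane & button segmentation in top
p=env.camera_params("top")
r=im[200:270,165:225];hsv=cv2.cvtColor(r,cv2.COLOR_BGR2HSV)
print(hsv[::6,::4,1].tolist()[3:7]); print(hsv[::6,::4,2].tolist()[3:7])
h=cv2.cvtColor(im,cv2.COLOR_BGR2HSV)
g=((h[...,0]>40)&(h[...,0]<85)&(h[...,1]>150)&(h[...,2]>40)).astype(np.uint8)
ys,xs=np.nonzero(g);print("btn",len(xs),xs.mean(),ys.mean(),px2w(p,(xs.mean(),ys.mean()),.055))
E
```

```text
[[75, 70, 72, 70, 73, 78, 76, 62, 18, 48, 44, 88, 70, 76, 70], [77, 77, 70, 72, 73, 71, 70, 46, 128, 48, 75, 73, 71, 74, 71], [70, 73, 74, 74, 71, 73, 44, 247, 46, 73, 74, 72, 70, 75, 73], [77, 74, 75, 77, 73, 46, 214, 52, 90, 74, 75, 75, 72, 73, 73]]
[[102, 102, 99, 99, 102, 101, 101, 91, 14, 58, 23, 32, 110, 111, 109], [100, 99, 98, 99, 98, 101, 95, 28, 40, 48, 34, 109, 107, 110, 111], [98, 98, 97, 100, 100, 102, 82, 30, 77, 35, 111, 106, 109, 109, 108], [100, 100, 99, 99, 98, 78, 100, 74, 34, 107, 109, 109, 110, 108, 109]]
btn 261 438.56704980842915 236.29501915708812 [ 0.52574735 -0.28620656  0.055     ]
```

View pics/crop1.png

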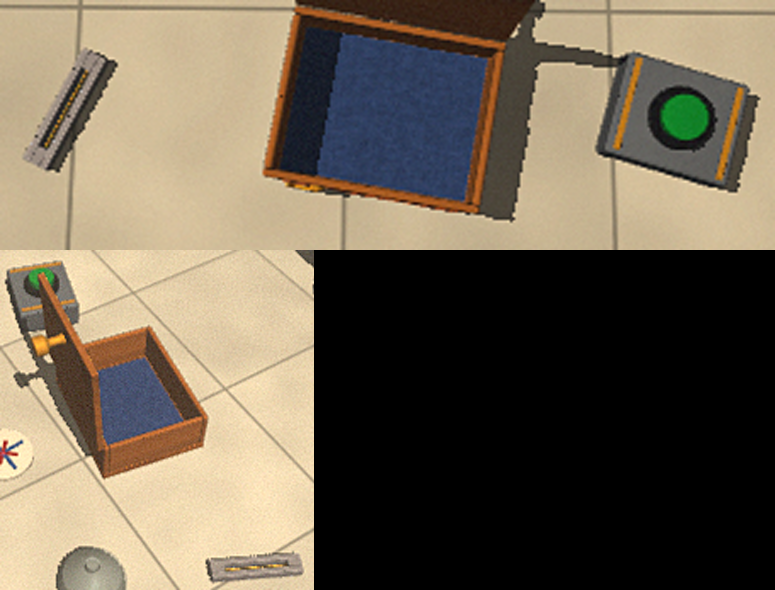

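```bash
python3 - <<'E'
from h import *
p=env.camera_params("top"); f=lambda a:(165+a[0]/2.5,190+a[1]/2.5)
B=[px2w(p,f(a),.07) for a in((265,175),(477,212),(505,44),(298,10))]
print("box",np.round(B,4).tolist(),np.mean(B,0).round(4)); 
B=np.array(B)
for i,j in((0,1),(3,2),(1,2),(0,3)):
  d=B[j]-B[i];print(i,j,np.linalg.norm(d).round(4),np.degrees(np.arctan2(d[1],d[0])).round(1))
V=np.array([px2w(p,f(a),.014) for a in((24,157),(45,168),(105,57),(88,50))])
print("vane",V.round(4).tolist(),V.mean(0).round(4))
d=(V[2]+V[3]-V[0]-V[1])/2;print(np.linalg.norm(d),np.degrees(np.arctan2(d[1],d[0])))
# area-based vane
for n,a in (("dome",(233,157)),("rose",(329,155)),("cup",(396,150)),("knob",(331,163))): print(n,px2w(p,a,.008 if n=="rose" else .06 if n!="knob" else .2).round(3))
# refine box by sampling knob in scene too
s=env.camera_params("scene"); print("vane in scene, box rim scene",w2px(s,np.r_[V,B]).round(1).tolist())
im=cv2.imread("pics/scene0.png");
E
```

```text
box [[0.469, 0.103, 0.07], [0.4366, -0.0891, 0.07], [0.5904, -0.1166, 0.07], [0.6209, 0.0758, 0.07]] [ 0.5292 -0.0067  0.07  ]
0 1 0.1948 -99.6
3 2 0.1948 -99.0
1 2 0.1562 -10.1
0 3 0.1542 -10.2
vane [[0.4857, 0.339, 0.014], [0.4753, 0.3184, 0.014], [0.5826, 0.2663, 0.014], [0.5894, 0.2831, 0.014]] [0.5332 0.3017 0.014 ]
0.11855391528428454 -27.090146011988512
dome [0.711 0.199 0.06 ]
rose [ 0.732 -0.031  0.008]
cup [ 0.732 -0.19   0.06 ]
knob [ 0.663 -0.026  0.2  ]
vane in scene, box rim scene [[442.7, 301.7], [440.0, 292.4], [387.4, 296.7], [389.6, 304.1], [387.0, 211.3], [353.3, 158.7], [298.2, 173.6], [327.8, 229.6]]
```

carry_out(
  plan=[
    {"grip": 0,"dp": [-0.0012,-0.039,-0.012],"rotation": [0,0,-3.5]},
    {"grip": 0,"dp": [-0.0012,-0.039,-0.012],"rotation": [0,0,-3.5]},
    {"grip": 0,"dp": [-0.0012,-0.039,-0.012],"rotation": [0,0,-3.5]},
    {"grip": 0,"dp": [-0.0012,-0.039,-0.012],"rotation": [0,0,-3.5]},
    {"grip": 0,"dp": [-0.0012,-0.039,-0.012],"rotation": [0,0,-3.5]},
    {"grip": 0,"dp": [-0.0012,-0.039,-0.012],"rotation": [0,0,-3.5]},
    {"grip": 0,"dp": [-0.0012,-0.039,-0.012],"rotation": [0,0,-3.5]},
    {"grip": 0,"dp": [-0.0012,-0.039,-0.012],"rotation": [0,0,-3.5]},
  ],
  force=20,
)

```text
time_s: 0.77
tool_pos: [0.418, -0.4922, 0.3091]
tool_rot: [179.8, 1.1, -49.0]
force: [0.7, -0.3, 0.0]
grip_width: 0.0872
```

carry_out(
  plan=[
    {"grip": 0,"dp": [-0.0012,-0.039,0],"rotation": [0,0,-3.5]},
    {"grip": 0,"dp": [-0.0012,-0.039,0],"rotation": [0,0,-3.5]},
    {"grip": 0,"dp": [-0.0012,-0.039,0],"rotation": [0,0,-3.5]},
    {"grip": 0,"dp": [-0.0012,-0.039,0],"rotation": [0,0,-3.5]},
    {"grip": 0,"dp": [-0.0012,-0.039,0],"rotation": [0,0,-3.5]},
    {"grip": 0,"dp": [-0.0012,-0.039,0],"rotation": [0,0,-3.5]},
    {"grip": 0,"dp": [-0.0012,-0.039,0],"rotation": [0,0,-3.5]},
    {"grip": 0,"dp": [-0.0012,-0.039,0],"rotation": [0,0,-3.5]},
  ],
)

```text
time_s: 1.43
tool_pos: [0.6016, -0.2261, 0.3076]
tool_rot: [-179.7, 1.1, -19.6]
force: [0.3, -0.5, -0.1]
grip_width: 0.0874
```

carry_out(
  plan=[
    {"grip": 0,"dp": [-0.0012,-0.039,0],"rotation": [0,0,-3.5]},
    {"grip": 0,"dp": [-0.0012,-0.039,0],"rotation": [0,0,-3.5]},
    {"grip": 0,"dp": [-0.0012,-0.039,0],"rotation": [0,0,-3.5]},
    {"grip": 0,"dp": [-0.0012,-0.039,0],"rotation": [0,0,-3.5]},
    {"grip": 0,"dp": [-0.0012,-0.039,0],"rotation": [0,0,-3.5]},
    {"grip": 0,"dp": [-0.0012,-0.039,0],"rotation": [0,0,-3.5]},
    {"grip": 0,"dp": [-0.0012,-0.039,0],"rotation": [0,0,-3.5]},
    {"grip": 0,"dp": [-0.0012,-0.039,0],"rotation": [0,0,-3.5]},
  ],
)

```text
time_s: 2.1
tool_pos: [0.6294, 0.096, 0.305]
tool_rot: [-179.0, 1.2, 9.8]
force: [1.7, -0.1, 0.2]
grip_width: 0.087
```

```bash
cat >> h.py <<'E'
def rows(pos,rpy,n):
    "even rows from the measured pose to a target; printed in tool axes"
    o=env.get_obs(); p=np.array(o["tool_pos"]);R=Ro.from_euler("xyz",o["tool_rot"],degrees=True)
    T=Ro.from_euler("xyz",rpy,degrees=True); w=(R.inv()*T).as_rotvec(); st=Ro.from_rotvec(w/n)
    step=(np.array(pos)-p)/n
    for i in range(n):
        print((R.inv().apply(step)).round(4).tolist(), np.degrees(w/n).round(2).tolist()); R=R*st
E
python3 - <<'E'
from h import *
state(); rows([.533,.302,.12],[180,0,63],12)
E
```

```text
2.1 [0.6294 0.096  0.305 ] [-179.     1.2    9.8] F [ 1.7 -0.1  0.2] w 0.087 q [ 19.  21. -40.  75.  12.  90. -10.]
[-0.0047, -0.018, 0.0158] [-0.12, 0.05, -4.44]
[-0.0033, -0.0183, 0.0158] [-0.12, 0.05, -4.44]
[-0.0019, -0.0186, 0.0157] [-0.12, 0.05, -4.44]
[-0.0005, -0.0187, 0.0157] [-0.12, 0.05, -4.44]
[0.001, -0.0187, 0.0157] [-0.12, 0.05, -4.44]
[0.0024, -0.0186, 0.0156] [-0.12, 0.05, -4.44]
[0.0038, -0.0184, 0.0156] [-0.12, 0.05, -4.44]
[0.0052, -0.0181, 0.0156] [-0.12, 0.05, -4.44]
[0.0066, -0.0177, 0.0155] [-0.12, 0.05, -4.44]
[0.0079, -0.0171, 0.0155] [-0.12, 0.05, -4.44]
[0.0092, -0.0165, 0.0155] [-0.12, 0.05, -4.44]
[0.0105, -0.0158, 0.0154] [-0.12, 0.05, -4.44]
```

carry_out(
  plan=[
    {"grip": 0,"dp": [-0.0047,-0.018,0.0158],"rotation": [-0.12,0.05,-4.44]},
    {"grip": 0,"dp": [-0.0033,-0.0183,0.0158],"rotation": [-0.12,0.05,-4.44]},
    {"grip": 0,"dp": [-0.0019,-0.0186,0.0157],"rotation": [-0.12,0.05,-4.44]},
    {"grip": 0,"dp": [-0.0005,-0.0187,0.0157],"rotation": [-0.12,0.05,-4.44]},
    {"grip": 0,"dp": [0.001,-0.0187,0.0157],"rotation": [-0.12,0.05,-4.44]},
    {"grip": 0,"dp": [0.0024,-0.0186,0.0156],"rotation": [-0.12,0.05,-4.44]},
    {"grip": 0,"dp": [0.0038,-0.0184,0.0156],"rotation": [-0.12,0.05,-4.44]},
    {"grip": 0,"dp": [0.0052,-0.0181,0.0156],"rotation": [-0.12,0.05,-4.44]},
  ],
)

```text
time_s: 2.77
tool_pos: [0.5568, 0.2493, 0.1782]
tool_rot: [-179.5, -0.1, 47.8]
force: [-0.4, -0.3, 0.4]
grip_width: 0.0869
```

carry_out(
  plan=[
    {"grip": 0,"dp": [0.0066,-0.0177,0.0155],"rotation": [-0.12,0.05,-4.44]},
    {"grip": 0,"dp": [0.0079,-0.0171,0.0155],"rotation": [-0.12,0.05,-4.44]},
    {"grip": 0,"dp": [0.0092,-0.0165,0.0155],"rotation": [-0.12,0.05,-4.44]},
    {"grip": 0,"dp": [0.0105,-0.0158,0.0154],"rotation": [-0.12,0.05,-4.44]},
  ],
)

```text
time_s: 3.1
tool_pos: [0.5182, 0.3184, 0.1121]
tool_rot: [-180.0, -0.2, 66.5]
force: [0.6, 0.4, -1.6]
grip_width: 0.0871
```

```bash
python3 - <<'E'
from h import *
state(); p=env.camera_params("wrist"); im=env.read_camera("wrist")[:,:,::-1].copy(); 
print({k:np.round(v,4).tolist() for k,v in p.items()})
c,s=np.cos(np.radians(-27)),np.sin(np.radians(-27))
X=[[.533+c*a-s*b,.302+s*a+c*b,.014] for a,b in((-.06,-.013),(.06,-.013),(.06,.013),(-.06,.013))]
q=w2px(p,X);print(q.round(1).tolist())
cv2.imwrite("pics/w1.png",cv2.convertScaleAbs(im,alpha=1.6,beta=10))
rows([.533,.302,.006],[180,0,63],8)
E
```

```text
3.1 [0.5182 0.3184 0.1121] [-180.    -0.2   66.5] F [ 0.6  0.4 -1.6] w 0.0871 q [  8.  26. -52.  96.  22.  69.  16.]
{'fx': 284.245, 'fy': 284.245, 'cx': 324.4045, 'cy': 199.2414, 'R': [[0.3991, 0.9169, 0.0042], [0.8836, -0.3858, 0.2655], [0.245, -0.1022, -0.9641]], 't': [-0.4983, -0.3375, 0.189]}
[[304.7, 157.7], [299.7, 275.1], [325.1, 276.5], [333.1, 159.5]]
[-0.0014, 0.0033, 0.0128] [-0.04, -0.02, 0.5]
[-0.0013, 0.0033, 0.0128] [-0.04, -0.02, 0.5]
[-0.0013, 0.0033, 0.0129] [-0.04, -0.02, 0.5]
[-0.0013, 0.0034, 0.0129] [-0.04, -0.02, 0.5]
[-0.0012, 0.0034, 0.0129] [-0.04, -0.02, 0.5]
[-0.0012, 0.0034, 0.0129] [-0.04, -0.02, 0.5]
[-0.0012, 0.0034, 0.0129] [-0.04, -0.02, 0.5]
[-0.0011, 0.0034, 0.0129] [-0.04, -0.02, 0.5]
```

View pics/w1.png

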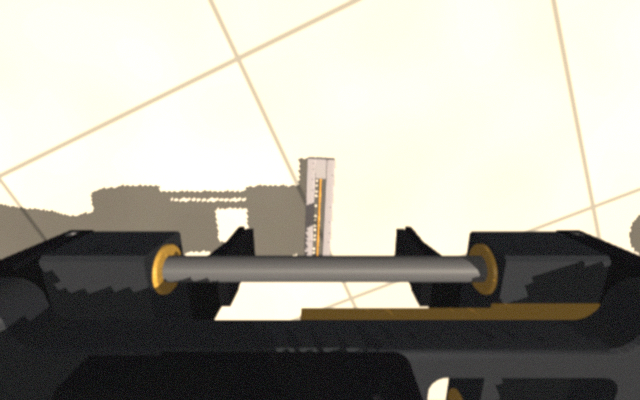

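The vane's far end shows at (306–334, 158). That matches the predicted (305–333, 158–160), so I'm going down to grasp.

carry_out(
  plan=[
    {"grip": 0.3,"dp": [-0.0014,0.0033,0.0125],"rotation": [0,0,0.5]},
    {"grip": 0.3,"dp": [-0.0013,0.0033,0.0125],"rotation": [0,0,0.5]},
    {"grip": 0.3,"dp": [-0.0013,0.0033,0.0125],"rotation": [0,0,0.5]},
    {"grip": 0.3,"dp": [-0.0013,0.0034,0.0125],"rotation": [0,0,0.5]},
    {"grip": 0.3,"dp": [-0.0012,0.0034,0.0125],"rotation": [0,0,0.5]},
    {"grip": 0.3,"dp": [-0.0012,0.0034,0.0125],"rotation": [0,0,0.5]},
    {"grip": 0.3,"dp": [-0.0012,0.0034,0.0125],"rotation": [0,0,0.5]},
  ],
)

```text
time_s: 3.73
tool_pos: [0.5329, 0.3007, 0.0127]
tool_rot: [-179.7, -0.0, 62.9]
force: [0.1, -0.9, -0.5]
grip_width: 0.0616
```

```bash
python3 - <<'E'
from h import *
state(); rows([.533,.302,.005],[180,0,63],3)
E
```

```text
3.73 [0.5329 0.3007 0.0127] [-179.7   -0.    62.9] F [ 0.1 -0.9 -0.5] w 0.0616 q [  6.  33. -47.  99.  27.  60.  12.]
[0.0004, -0.0002, 0.0026] [-0.1, -0.01, -0.02]
[0.0004, -0.0002, 0.0026] [-0.1, -0.01, -0.02]
[0.0004, -0.0002, 0.0026] [-0.1, -0.01, -0.02]
```

carry_out(
  plan=[
    {"grip": 0.3,"dp": [0.0006,0,0.004],"rotation": [-0.2,0,0]},
    {"grip": 0.3,"dp": [0.0006,0,0.004],"rotation": [-0.1,0,0]},
    {"grip": 1,"dp": [0,0,0],"rotation": [0,0,0]},
    {"grip": 1,"dp": [0,0,0],"rotation": [0,0,0]},
    {"grip": 1,"dp": [0,0,0],"rotation": [0,0,0]},
    {"grip": 1,"dp": [0,0,0],"rotation": [0,0,0]},
    {"grip": 1,"dp": [0,0,0],"rotation": [0,0,0]},
  ],
  force=30,
)

```text
time_s: 4.32
tool_pos: [0.5346, 0.3003, 0.0015]
tool_rot: [-180.0, 0.0, 62.7]
force: [-0.1, -0.6, 0.3]
grip_width: 0.0354
```

carry_out(
  plan=[
    {"grip": 1,"dp": [0,0,-0.002],"rotation": [0,0,0]},
    {"grip": 1,"dp": [0,0,-0.0005],"rotation": [0,0,0]},
    {"grip": 1,"dp": [0,0,0],"rotation": [0,0,0]},
    {"grip": 1,"dp": [0,0,0],"rotation": [0,0,0]},
    {"grip": 1,"dp": [0,0,0],"rotation": [0,0,0]},
    {"grip": 1,"dp": [0,0,0],"rotation": [0,0,0]},
  ],
)

```text
time_s: 4.82
tool_pos: [0.5342, 0.3002, 0.0042]
tool_rot: [-180.0, 0.0, 62.7]
force: [0.1, -0.3, -0.5]
grip_width: 0.0254
```

carry_out(
  plan=[
    {"grip": 1,"dp": [0,0,-0.008],"rotation": [0,0,0]},
    {"grip": 1,"dp": [0,0,-0.02],"rotation": [0,0,0]},
    {"grip": 1,"dp": [0,0,-0.025],"rotation": [0,0,0]},
    {"grip": 1,"dp": [0,0,-0.025],"rotation": [0,0,0]},
    {"grip": 1,"dp": [0,0,-0.025],"rotation": [0,0,0]},
    {"grip": 1,"dp": [0,0,-0.025],"rotation": [0,0,0]},
    {"grip": 1,"dp": [0,0,-0.02],"rotation": [0,0,0]},
  ],
)

```text
time_s: 5.4
tool_pos: [0.5296, 0.2974, 0.1538]
tool_rot: [-179.5, 0.7, 62.8]
force: [1.1, -0.3, -1.6]
grip_width: 0.0253
```

```bash
python3 - <<'E'
from h import *
state(); rows([.526,-.006,.14],[180,0,80.3],12)
E
```

```text
5.4 [0.5296 0.2974 0.1538] [-179.5    0.7   62.8] F [ 1.1 -0.3 -1.6] w 0.0253 q [  9.  24. -52.  92.  20.  74.  17.]
[-0.0226, 0.0113, 0.0013] [-0.05, 0.05, -1.45]
[-0.0229, 0.0107, 0.0013] [-0.05, 0.05, -1.45]
[-0.0232, 0.0101, 0.0013] [-0.05, 0.05, -1.45]
[-0.0234, 0.0095, 0.0013] [-0.05, 0.05, -1.45]
[-0.0237, 0.0089, 0.0013] [-0.05, 0.05, -1.45]
[-0.0239, 0.0083, 0.0013] [-0.05, 0.05, -1.45]
[-0.0241, 0.0077, 0.0013] [-0.05, 0.05, -1.45]
[-0.0243, 0.0071, 0.0012] [-0.05, 0.05, -1.45]
[-0.0244, 0.0065, 0.0012] [-0.05, 0.05, -1.45]
[-0.0246, 0.0059, 0.0012] [-0.05, 0.05, -1.45]
[-0.0247, 0.0052, 0.0012] [-0.05, 0.05, -1.45]
[-0.0249, 0.0046, 0.0012] [-0.05, 0.05, -1.45]
```

carry_out(
  plan=[
    {"grip": 1,"dp": [-0.0226,0.0113,0],"rotation": [-0.05,0.05,-1.45]},
    {"grip": 1,"dp": [-0.0229,0.0107,0],"rotation": [-0.05,0.05,-1.45]},
    {"grip": 1,"dp": [-0.0232,0.0101,0],"rotation": [-0.05,0.05,-1.45]},
    {"grip": 1,"dp": [-0.0234,0.0095,0],"rotation": [-0.05,0.05,-1.45]},
    {"grip": 1,"dp": [-0.0237,0.0089,0],"rotation": [-0.05,0.05,-1.45]},
    {"grip": 1,"dp": [-0.0239,0.0083,0],"rotation": [-0.05,0.05,-1.45]},
    {"grip": 1,"dp": [-0.0241,0.0077,0],"rotation": [-0.05,0.05,-1.45]},
    {"grip": 1,"dp": [-0.0243,0.0071,0],"rotation": [-0.05,0.05,-1.45]},
  ],
)

```text
time_s: 6.07
tool_pos: [0.5284, 0.1003, 0.1653]
tool_rot: [179.6, -0.5, 76.0]
force: [0.2, -0.8, -0.4]
grip_width: 0.0257
```

carry_out(
  plan=[
    {"grip": 1,"dp": [-0.0244,0.0065,0],"rotation": [-0.05,0.05,-1.45]},
    {"grip": 1,"dp": [-0.0246,0.0059,0],"rotation": [-0.05,0.05,-1.45]},
    {"grip": 1,"dp": [-0.02,0.004,0],"rotation": [-0.05,0.05,-1.45]},
    {"grip": 1,"dp": [-0.015,0.003,0],"rotation": [-0.05,0.05,-1.45]},
  ],
)

```text
time_s: 6.4
tool_pos: [0.5284, 0.0073, 0.1666]
tool_rot: [179.3, -0.4, 82.0]
force: [-0.1, -0.7, -0.8]
grip_width: 0.0254
```

```bash
python3 - <<'E'
from h import *
state(); rows([.526,-.006,.06],[180,0,80.3],6)
im=env.read_camera("top"); cv2.imwrite("pics/t2.png",cv2.resize(cv2.convertScaleAbs(im[150:300,230:400,::-1],alpha=1.8,beta=15),None,fx=4,fy=4,interpolation=cv2.INTER_CUBIC))
E
```

```text
6.4 [0.5284 0.0073 0.1666] [179.3  -0.4  82. ] F [-0.1 -0.7 -0.8] w 0.0254 q [ 45.  10. -53. 104.   8.  69.  72.]
[-0.0024, -0.0003, 0.0177] [0.12, -0.07, 0.29]
[-0.0024, -0.0003, 0.0178] [0.12, -0.07, 0.29]
[-0.0023, -0.0002, 0.0178] [0.12, -0.07, 0.29]
[-0.0023, -0.0002, 0.0178] [0.12, -0.07, 0.29]
[-0.0023, -0.0001, 0.0178] [0.12, -0.07, 0.29]
[-0.0023, -0.0001, 0.0178] [0.12, -0.07, 0.29]
```

View pics/t2.png

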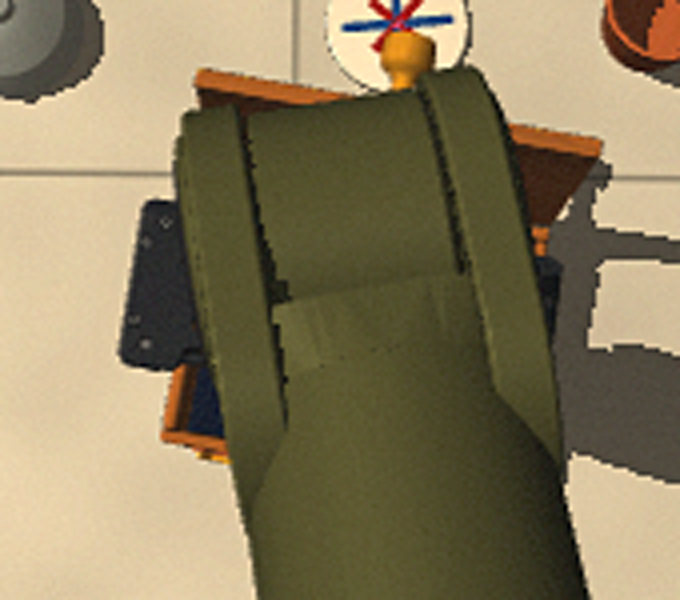

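```bash
python3 - <<'E'
from h import *
im=env.read_camera("scene"); cv2.imwrite("pics/s2.png",cv2.resize(cv2.convertScaleAbs(im[20:270,240:520,::-1],alpha=1.7,beta=15),None,fx=2.4,fy=2.4,interpolation=cv2.INTER_CUBIC))
E
```

```text
(no output)
```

View pics/s2.png

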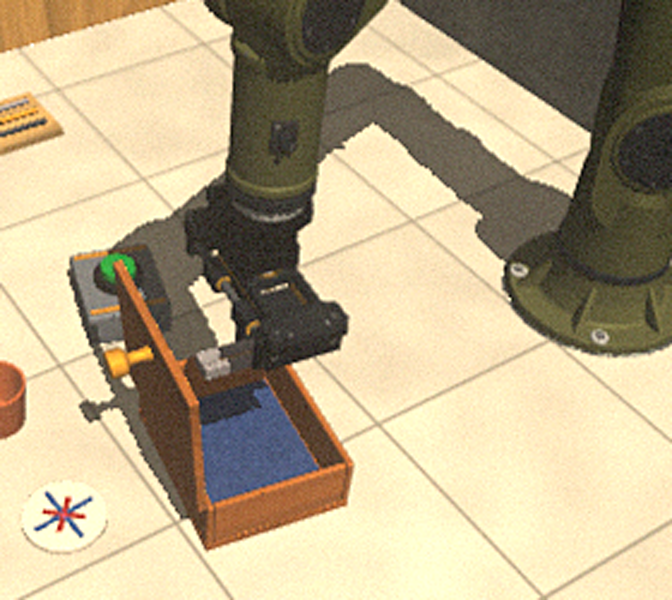

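carry_out(
  plan=[
    {"grip": 1,"dp": [-0.0026,-0.0006,0.0178],"rotation": [0.12,-0.07,0.29]},
    {"grip": 1,"dp": [-0.0024,-0.0006,0.0178],"rotation": [0.12,-0.07,0.29]},
    {"grip": 1,"dp": [-0.0023,-0.0006,0.0178],"rotation": [0.12,-0.07,0.29]},
    {"grip": 1,"dp": [-0.0023,-0.0006,0.0178],"rotation": [0.12,-0.07,0.29]},
    {"grip": 1,"dp": [-0.0023,-0.0006,0.0178],"rotation": [0.12,-0.07,0.29]},
    {"grip": 1,"dp": [0,0,0],"rotation": [0,0,0]},
  ],
)

```text
time_s: 7.0
tool_pos: [0.526, -0.0017, 0.0782]
tool_rot: [179.6, -0.0, 80.3]
force: [-1.5, -0.1, -2.4]
grip_width: 0.0259
```

```bash
python3 - <<'E'
from h import *
state(); rows([.524,-.006,.02],[180,0,80.3],7)
E
```

```text
7.0 [ 0.526  -0.0017  0.0782] [179.6  -0.   80.3] F [-1.5 -0.1 -2.4] w 0.0259 q [ 42.  16. -51. 109.  15.  61.  66.]
[-0.0007, -0.0002, 0.0083] [0.06, -0.0, -0.01]
[-0.0007, -0.0002, 0.0083] [0.06, -0.0, -0.01]
[-0.0007, -0.0002, 0.0083] [0.06, -0.0, -0.01]
[-0.0007, -0.0002, 0.0083] [0.06, -0.0, -0.01]
[-0.0007, -0.0002, 0.0083] [0.06, -0.0, -0.01]
[-0.0006, -0.0002, 0.0083] [0.06, -0.0, -0.01]
[-0.0006, -0.0002, 0.0083] [0.06, -0.0, -0.01]
```

carry_out(
  plan=[
    {"grip": 1,"dp": [-0.0007,-0.0002,0.0083],"rotation": [0.06,0,0]},
    {"grip": 1,"dp": [-0.0007,-0.0002,0.0083],"rotation": [0.06,0,0]},
    {"grip": 1,"dp": [-0.0007,-0.0002,0.0083],"rotation": [0.06,0,0]},
    {"grip": 1,"dp": [-0.0007,-0.0002,0.0083],"rotation": [0.06,0,0]},
    {"grip": 1,"dp": [-0.0007,-0.0002,0.0083],"rotation": [0.06,0,0]},
    {"grip": 1,"dp": [-0.0006,-0.0002,0.0083],"rotation": [0.06,0,0]},
  ],
)

```text
time_s: 7.5
tool_pos: [0.5279, -0.0026, 0.0293]
tool_rot: [179.5, -0.1, 80.5]
force: [-0.8, 0.1, -0.7]
grip_width: 0.0255
```

```bash
python3 - <<'E'
from h import *
state()
E
```

```text
7.5 [ 0.5279 -0.0026  0.0293] [ 1.795e+02 -1.000e-01  8.050e+01] F [-0.8  0.1 -0.7] w 0.0255 q [ 40.  21. -49. 111.  19.  56.  63.]
```

carry_out(
  plan=[
    {"grip": 1,"dp": [0,-0.001,0.005],"rotation": [0.1,0,0]},
    {"grip": 1,"dp": [0,-0.001,0.005],"rotation": [0.1,0,0]},
    {"grip": 1,"dp": [0,0,0.004],"rotation": [0,0,0]},
    {"grip": 1,"dp": [0,0,0.002],"rotation": [0,0,0]},
  ],
)

```text
time_s: 7.83
tool_pos: [0.5252, -0.0024, 0.0119]
tool_rot: [179.9, -0.0, 80.4]
force: [-11.2, -1.4, 31.2]
grip_width: 0.0256
```

carry_out(
  plan=[
    {"grip": 1,"dp": [0,0,-0.0015],"rotation": [0,0,0]},
    {"grip": 1,"dp": [0,0,-0.0003],"rotation": [0,0,0]},
  ],
)

```text
time_s: 8.0
tool_pos: [0.526, -0.0022, 0.0145]
tool_rot: [179.9, -0.0, 80.4]
force: [0.1, 0.2, -1.4]
grip_width: 0.0262
```

carry_out(
  plan=[
    {"grip": 1,"dp": [0,0,0.0015],"rotation": [0,0,0]},
    {"grip": 0.4,"dp": [0,0,0],"rotation": [0,0,0]},
    {"grip": 0.4,"dp": [0,0,0],"rotation": [0,0,0]},
    {"grip": 0.4,"dp": [0,0,0],"rotation": [0,0,0]},
    {"grip": 0.4,"dp": [0,0,0],"rotation": [0,0,0]},
    {"grip": 0.4,"dp": [0,0,0],"rotation": [0,0,0]},
  ],
)

```text
time_s: 8.5
tool_pos: [0.527, -0.0023, 0.013]
tool_rot: [179.7, -0.0, 80.4]
force: [0.4, 0.2, 0.2]
grip_width: 0.049
```

carry_out(
  plan=[
    {"grip": 0.4,"dp": [0,0,-0.004],"rotation": [0,0,0]},
    {"grip": 0.4,"dp": [0,0,-0.01],"rotation": [0,0,0]},
    {"grip": 0.4,"dp": [0,0,-0.02],"rotation": [0,0,0]},
    {"grip": 0.4,"dp": [0,0,-0.03],"rotation": [0,0,0]},
    {"grip": 0.4,"dp": [0,0,-0.035],"rotation": [0,0,0]},
    {"grip": 0.4,"dp": [0,0,-0.035],"rotation": [0,0,0]},
    {"grip": 0.4,"dp": [0,0,-0.03],"rotation": [0,0,0]},
    {"grip": 0.4,"dp": [0,0,-0.02],"rotation": [0,0,0]},
  ],
)

```text
time_s: 9.17
tool_pos: [0.5219, -0.0007, 0.2039]
tool_rot: [-179.7, -0.1, 80.6]
force: [0.2, 1.0, -0.5]
grip_width: 0.0521
```

```bash
python3 - <<'E'
from h import *
state()
a=cv2.resize(env.read_camera("scene")[60:260,240:440,::-1],None,fx=2,fy=2); b=cv2.resize(env.read_camera("wrist")[:,:,::-1],(400,250))
o=np.zeros((400,800,3),np.uint8);o[:,:400]=a;o[:250,400:]=b
cv2.imwrite("pics/s3.png",cv2.convertScaleAbs(o,alpha=1.7,beta=15))
E
```

```text
9.17 [ 0.5219 -0.0007  0.2039] [-1.797e+02 -1.000e-01  8.060e+01] F [ 0.2  1.  -0.5] w 0.0521 q [ 47.   8. -53. 101.   7.  75.  73.]
```

View pics/s3.png

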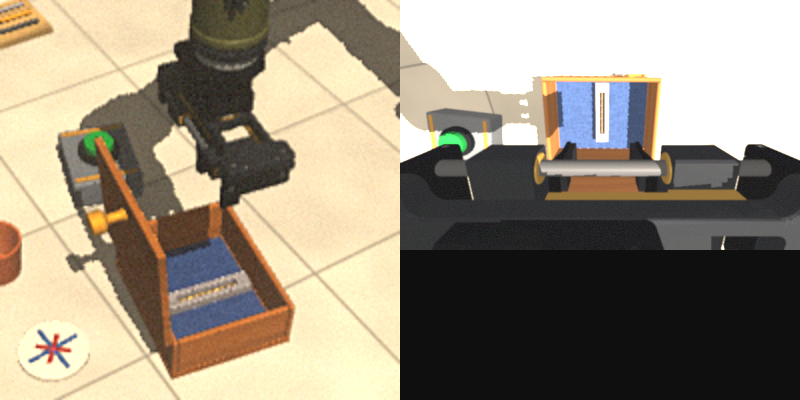

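The vane lies flat in the box, aligned with the box's x axis, and it has been let go. Next is the lid: close the fingers, go over it, and push from the outer face beside the knob.

```bash
cat >> h.py <<'E'
BC=np.array([.529,-.007,0]);BY=-9.7;BR=Ro.from_euler("z",BY,degrees=True)
def b2w(v): return BC+BR.apply(v)
def w2b(v): return BR.inv().apply(np.array(v)-BC)
def lidp(th,s=.145,y=.05,off=.010,gap=0.):
    "TCP for the finger's front bottom corner on the outer face at lid angle th (rad)"
    return b2w([.08-s*np.cos(th)+(.010+gap)*np.sin(th)+off,y,.07+s*np.sin(th)+(.010+gap)*np.cos(th)])
E
python3 - <<'E'
from h import *
state(); p=env.camera_params("top")
print("lid outer top corners (box frame)",[w2b(px2w(p,a,.23)).round(3).tolist() for a in((280,167.5),(380.5,185))])
print(b2w([.13,.05,.30])); rows(b2w([.045,.05,.31]),[180,0,80.3],4); print(); 
E
```

```text
9.27 [ 0.5237 -0.0006  0.2051] [-1.799e+02 -1.000e-01  8.060e+01] F [ 0.2 -0.2  0.2] w 0.0522 q [ 47.   8. -53. 101.   7.  74.  73.]
lid outer top corners (box frame) [[0.101, 0.099, 0.23], [0.101, -0.098, 0.23]]
[0.66556592 0.02038155 0.3       ]
[0.0111, 0.0128, -0.0262] [-0.02, -0.03, 0.08]
[0.0111, 0.0128, -0.0262] [-0.02, -0.03, 0.08]
[0.0111, 0.0128, -0.0262] [-0.02, -0.03, 0.08]
[0.0111, 0.0128, -0.0262] [-0.02, -0.03, 0.08]
```

carry_out(
  plan=[
    {"grip": 1,"dp": [0.0111,0.002,-0.0265],"rotation": [0,0,0.08]},
    {"grip": 1,"dp": [0.0111,0.01,-0.0265],"rotation": [0,0,0.08]},
    {"grip": 1,"dp": [0.0111,0.0128,-0.0265],"rotation": [0,0,0.08]},
    {"grip": 1,"dp": [0.0111,0.025,-0.0265],"rotation": [0,0,0.08]},
    {"grip": 1,"dp": [0,0.027,0],"rotation": [0,0,0]},
    {"grip": 1,"dp": [0,0.027,0],"rotation": [0,0,0]},
    {"grip": 1,"dp": [0,0.027,0],"rotation": [0,0,0]},
    {"grip": 1,"dp": [0,0.027,0],"rotation": [0,0,0]},
  ],
)

```text
time_s: 9.93
tool_pos: [0.6857, 0.019, 0.3182]
tool_rot: [-179.9, 0.3, 80.3]
force: [1.3, -0.2, 0.8]
grip_width: 0.0069
```

```bash
python3 - <<'E'
from h import *
o=state(); print("box",w2b(o["tool_pos"]).round(4)); t=b2w([.135,.05,.205]);print(t); rows(t,[180,0,80.3],6)
E
```

```text
9.93 [0.6857 0.019  0.3182] [-179.9    0.3   80.3] F [ 1.3 -0.2  0.8] w 0.0069 q [ 28.  29. -51.  66.  23.  94.  63.]
box [0.1501 0.052  0.3182]
[0.67049444 0.01953911 0.205     ]
[-0.0002, -0.0025, 0.0189] [-0.01, 0.05, 0.0]
[-0.0002, -0.0025, 0.0189] [-0.01, 0.05, 0.0]
[-0.0003, -0.0025, 0.0189] [-0.01, 0.05, 0.0]
[-0.0003, -0.0025, 0.0189] [-0.01, 0.05, 0.0]
[-0.0003, -0.0025, 0.0189] [-0.01, 0.05, 0.0]
[-0.0003, -0.0025, 0.0189] [-0.01, 0.05, 0.0]
```

carry_out(
  plan=[
    {"grip": 1,"dp": [0,0,0.0189],"rotation": [0,0.05,0]},
    {"grip": 1,"dp": [0,0,0.0189],"rotation": [0,0.05,0]},
    {"grip": 1,"dp": [0,-0.002,0.0189],"rotation": [0,0.05,0]},
    {"grip": 1,"dp": [0,-0.003,0.0189],"rotation": [0,0.05,0]},
    {"grip": 1,"dp": [0,-0.003,0.0189],"rotation": [0,0.05,0]},
    {"grip": 1,"dp": [0,-0.003,0.0189],"rotation": [0,0,0]},
  ],
)

```text
time_s: 10.43
tool_pos: [0.6813, 0.0214, 0.1992]
tool_rot: [-180.0, -0.4, 80.3]
force: [0.0, -0.1, 0.3]
grip_width: 0.0004
```

```bash
cat >> h.py <<'E'
def path(P,rpy=(180,0,80.3)):
    "rows through successive world points at fixed orientation, tool axes"
    o=env.get_obs();p=np.array(o["tool_pos"]);R=Ro.from_euler("xyz",rpy,degrees=True)
    e=(Ro.from_euler("xyz",o["tool_rot"],degrees=True).inv()*R).as_rotvec(degrees=True)
    print("box",w2b(p).round(4),"rot err",e.round(2))
    for q in P: print(R.inv().apply(q-p).round(4).tolist()); p=q
E
python3 - <<'E'
from h import *
state(); path([lidp(np.radians(a)) for a in range(92,40,-4)])
E
```

```text
10.43 [0.6813 0.0214 0.1992] [-180.    -0.4   80.3] F [ 0.  -0.1  0.3] w 0.0004 q [ 31.  31. -50.  79.  23.  81.  61.]
box [0.1454 0.0537 0.1992] rot err [-0.01 -0.43 -0.05]
[-0.0037, -0.0403, -0.0154]
[0.0, -0.0101, -0.0007]
[-0.0, -0.0101, 0.0]
[-0.0, -0.0101, 0.0007]
[0.0, -0.01, 0.0014]
[-0.0, -0.0099, 0.0021]
[-0.0, -0.0097, 0.0028]
[0.0, -0.0095, 0.0035]
[-0.0, -0.0093, 0.0041]
[0.0, -0.009, 0.0048]
[-0.0, -0.0086, 0.0054]
[0.0, -0.0082, 0.006]
[-0.0, -0.0078, 0.0065]
```

carry_out(
  plan=[
    {"grip": 1,"dp": [-0.001,-0.014,-0.005],"rotation": [0,-0.4,0]},
    {"grip": 1,"dp": [-0.001,-0.012,-0.005],"rotation": [0,0,0]},
    {"grip": 1,"dp": [0,-0.01,-0.003],"rotation": [0,0,0]},
    {"grip": 1,"dp": [0,-0.01,0],"rotation": [0,0,0]},
    {"grip": 1,"dp": [0,-0.01,0],"rotation": [0,0,0]},
    {"grip": 1,"dp": [0,-0.01,0],"rotation": [0,0,0]},
  ],
)

```text
time_s: 10.93
tool_pos: [0.6106, 0.0291, 0.2029]
tool_rot: [-179.3, -0.0, 80.3]
force: [1.6, -0.6, -0.1]
grip_width: 0.0006
```

```bash
python3 - <<'E'
from h import *
state(); path([lidp(np.radians(a)) for a in range(80,40,-4)])
E
```

```text
10.93 [0.6106 0.0291 0.2029] [-179.3   -0.    80.3] F [ 1.6 -0.6 -0.1] w 0.0006 q [ 37.  23. -53.  88.  18.  79.  62.]
box [0.0744 0.0493 0.2029] rot err [-0.67 -0.02 -0.03]
[0.0007, 0.0003, -0.0116]
[0.0, -0.01, 0.0014]
[-0.0, -0.0099, 0.0021]
[-0.0, -0.0097, 0.0028]
[0.0, -0.0095, 0.0035]
[-0.0, -0.0093, 0.0041]
[0.0, -0.009, 0.0048]
[-0.0, -0.0086, 0.0054]
[0.0, -0.0082, 0.006]
[-0.0, -0.0078, 0.0065]
```

carry_out(
  plan=[
    {"grip": 1,"dp": [0,-0.01,-0.002],"rotation": [-0.5,0,0]},
    {"grip": 1,"dp": [0,-0.01,0],"rotation": [0,0,0]},
    {"grip": 1,"dp": [0,-0.01,0.001],"rotation": [0,0,0]},
    {"grip": 1,"dp": [0,-0.0097,0.002],"rotation": [0,0,0]},
    {"grip": 1,"dp": [0,-0.0095,0.003],"rotation": [0,0,0]},
    {"grip": 1,"dp": [0,-0.009,0.004],"rotation": [0,0,0]},
  ],
)

```text
time_s: 11.43
tool_pos: [0.5522, 0.0388, 0.1947]
tool_rot: [179.8, -0.1, 80.3]
force: [1.0, 0.2, 0.7]
grip_width: 0.0001
```

```bash
python3 - <<'E'
from h import *
state(); path([lidp(np.radians(a)) for a in range(60,28,-4)])
im=env.read_camera("scene");cv2.imwrite("pics/s4.png",cv2.convertScaleAbs(cv2.resize(im[60:260,240:440,::-1],None,fx=2.5,fy=2.5),alpha=1.7,beta=15))
E
```

```text
11.43 [0.5522 0.0388 0.1947] [ 1.798e+02 -1.000e-01  8.030e+01] F [1.  0.2 0.7] w 0.0001 q [ 43.  14. -56.  98.  12.  74.  64.]
box [0.0152 0.0491 0.1947] rot err [ 0.2  -0.06  0.01]
[0.0009, 0.011, -0.0059]
[0.0, -0.009, 0.0048]
[-0.0, -0.0086, 0.0054]
[0.0, -0.0082, 0.006]
[-0.0, -0.0078, 0.0065]
[-0.0, -0.0073, 0.0071]
[0.0, -0.0068, 0.0075]
[0.0, -0.0062, 0.008]
```

View pics/s4.png

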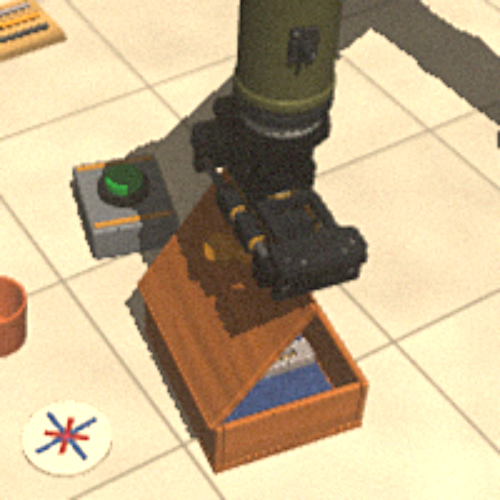

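The lid is at about 55°, as the model predicts. I'll keep following it down.

carry_out(
  plan=[
    {"grip": 1,"dp": [0,-0.0088,0.0052],"rotation": [0,0,0]},
    {"grip": 1,"dp": [0,-0.0084,0.0058],"rotation": [0,0,0]},
    {"grip": 1,"dp": [0,-0.008,0.0063],"rotation": [0,0,0]},
    {"grip": 1,"dp": [0,-0.0075,0.0068],"rotation": [0,0,0]},
    {"grip": 1,"dp": [0,-0.007,0.0073],"rotation": [0,0,0]},
    {"grip": 1,"dp": [0,-0.0065,0.0078],"rotation": [0,0,0]},
  ],
)

```text
time_s: 11.98
tool_pos: [0.505, 0.0471, 0.1542]
tool_rot: [179.6, -0.0, 80.4]
force: [2.4, 0.2, 0.8]
grip_width: 0.0006
```

```bash
cat >> h.py <<'E'
def theta():
    v=w2b(env.get_obs()["tool_pos"])-np.array([.08+.010,0,.07]); r=np.hypot(v[0],v[2])
    a=np.arctan2(v[2],-v[0])-np.arcsin(.01/r); print("s",round(r,4),"theta",round(a,3)); return a
E
python3 - <<'E'
from h import *
state(); t=theta(); path([lidp(a) for a in np.arange(t,0.0,-.05)])
E
```

```text
11.98 [0.505  0.0471 0.1542] [179.6  -0.   80.4] F [2.4 0.2 0.8] w 0.0006 q [ 46.   9. -58. 107.   8.  68.  66.]
s 0.1488 theta 0.534
box [-0.0327  0.0493  0.1542] rot err [ 0.4  -0.03  0.07]
[0.0007, 0.003, 0.0018]
[0.0, -0.004, 0.0061]
[-0.0, -0.0037, 0.0063]
[0.0, -0.0033, 0.0065]
[-0.0, -0.003, 0.0066]
[0.0, -0.0027, 0.0068]
[-0.0, -0.0023, 0.0069]
[0.0, -0.002, 0.007]
[-0.0, -0.0016, 0.0071]
[-0.0, -0.0013, 0.0072]
[0.0, -0.0009, 0.0072]
```

carry_out(
  plan=[
    {"grip": 1,"dp": [0,-0.0025,0.0062],"rotation": [0.4,0,0]},
    {"grip": 1,"dp": [0,-0.0025,0.0064],"rotation": [0,0,0]},
    {"grip": 1,"dp": [0,-0.0025,0.0065],"rotation": [0,0,0]},
    {"grip": 1,"dp": [0,-0.0025,0.0066],"rotation": [0,0,0]},
    {"grip": 1,"dp": [0,-0.0022,0.0067],"rotation": [0,0,0]},
  ],
)

```text
time_s: 12.4
tool_pos: [0.4906, 0.0496, 0.1184]
tool_rot: [-179.8, 0.0, 80.4]
force: [-0.2, 0.3, 0.6]
grip_width: 0.0005
```

```bash
python3 - <<'E'
from h import *
state(); t=theta(); path([lidp(a) for a in np.arange(t,-.01,-.04)])
E
```

```text
12.4 [0.4906 0.0496 0.1184] [-179.8    0.    80.4] F [-0.2  0.3  0.6] w 0.0005 q [ 45.  10. -58. 111.   9.  65.  64.]
s 0.1457 theta 0.27
box [-0.0474  0.0493  0.1184] rot err [-0.17  0.01  0.09]
[0.0007, 0.0003, 0.0001]
[-0.0, -0.0018, 0.0055]
[-0.0, -0.0016, 0.0056]
[-0.0, -0.0014, 0.0056]
[0.0, -0.0011, 0.0057]
[-0.0, -0.0009, 0.0057]
[-0.0, -0.0007, 0.0058]
```

carry_out(
  plan=[
    {"grip": 1,"dp": [0,-0.0015,0.005],"rotation": [0,0,0]},
    {"grip": 1,"dp": [0,-0.001,0.005],"rotation": [0,0,0]},
    {"grip": 1,"dp": [0,-0.001,0.005],"rotation": [0,0,0]},
    {"grip": 1,"dp": [0,0,0.005],"rotation": [0,0,0]},
    {"grip": 1,"dp": [0,0,0.005],"rotation": [0,0,0]},
  ],
)

```text
time_s: 12.82
tool_pos: [0.4859, 0.0505, 0.0899]
tool_rot: [-179.7, -0.0, 80.4]
force: [0.7, 0.3, 0.6]
grip_width: 0.0004
```

carry_out(
  plan=[
    {"grip": 1,"dp": [0,0,0.004],"rotation": [0,0,0]},
    {"grip": 1,"dp": [0,0,0.003],"rotation": [0,0,0]},
    {"grip": 1,"dp": [0,0,0.002],"rotation": [0,0,0]},
  ],
)

```text
time_s: 13.07
tool_pos: [0.4857, 0.0506, 0.0805]
tool_rot: [-179.6, 0.0, 80.4]
force: [-9.3, -1.6, 31.0]
grip_width: 0.0002
```

carry_out(
  plan=[
    {"grip": 1,"dp": [0,0,-0.005],"rotation": [0,0,0]},
    {"grip": 1,"dp": [0,0,-0.02],"rotation": [0,0,0]},
    {"grip": 1,"dp": [0,0,-0.035],"rotation": [0,0,0]},
    {"grip": 1,"dp": [0,0,-0.035],"rotation": [0,0,0]},
    {"grip": 1,"dp": [0,0,-0.02],"rotation": [0,0,0]},
  ],
)

```text
time_s: 13.48
tool_pos: [0.4836, 0.0508, 0.1951]
tool_rot: [-179.0, -0.1, 80.5]
force: [1.0, -0.5, 0.0]
grip_width: 0.0004
```

```bash
python3 - <<'E'
from h import *
state(); rows([.526,-.286,.17],[180,0,35],13)
E
```

```text
13.48 [0.4836 0.0508 0.1951] [-1.79e+02 -1.00e-01  8.05e+01] F [ 1.  -0.5  0. ] w 0.0004 q [ 49.   3. -59. 106.   3.  74.  70.]
[-0.025, 0.0075, 0.0018] [-0.07, 0.02, 3.5]
[-0.0245, 0.009, 0.0018] [-0.07, 0.02, 3.5]
[-0.0239, 0.0105, 0.0018] [-0.07, 0.02, 3.5]
[-0.0232, 0.0119, 0.0018] [-0.07, 0.02, 3.5]
[-0.0225, 0.0133, 0.0018] [-0.07, 0.02, 3.5]
[-0.0216, 0.0147, 0.0018] [-0.07, 0.02, 3.5]
[-0.0207, 0.016, 0.0018] [-0.07, 0.02, 3.5]
[-0.0197, 0.0172, 0.0018] [-0.07, 0.02, 3.5]
[-0.0186, 0.0184, 0.0018] [-0.07, 0.02, 3.5]
[-0.0174, 0.0195, 0.0018] [-0.07, 0.02, 3.5]
[-0.0162, 0.0205, 0.0019] [-0.07, 0.02, 3.5]
[-0.0149, 0.0214, 0.0019] [-0.07, 0.02, 3.5]
[-0.0136, 0.0223, 0.0019] [-0.07, 0.02, 3.5]
```

carry_out(
  plan=[
    {"grip": 1,"dp": [-0.025,0.0075,0],"rotation": [0,0,3.5]},
    {"grip": 1,"dp": [-0.0245,0.009,0],"rotation": [0,0,3.5]},
    {"grip": 1,"dp": [-0.0239,0.0105,0],"rotation": [0,0,3.5]},
    {"grip": 1,"dp": [-0.0232,0.0119,0],"rotation": [0,0,3.5]},
    {"grip": 1,"dp": [-0.0225,0.0133,0],"rotation": [0,0,3.5]},
    {"grip": 1,"dp": [-0.0216,0.0147,0],"rotation": [0,0,3.5]},
    {"grip": 1,"dp": [-0.0207,0.016,0],"rotation": [0,0,3.5]},
    {"grip": 1,"dp": [-0.0197,0.0172,0],"rotation": [0,0,3.5]},
  ],
)

```text
time_s: 14.15
tool_pos: [0.5104, -0.1686, 0.196]
tool_rot: [-179.5, 0.3, 50.8]
force: [0.0, -0.1, -1.1]
grip_width: 0.0003
```

carry_out(
  plan=[
    {"grip": 1,"dp": [-0.0186,0.0184,0],"rotation": [0,0,3.5]},
    {"grip": 1,"dp": [-0.0174,0.0195,0],"rotation": [0,0,3.5]},
    {"grip": 1,"dp": [-0.0162,0.0205,0],"rotation": [0,0,3.5]},
    {"grip": 1,"dp": [-0.0149,0.0214,0],"rotation": [0,0,3.5]},
  ],
)

```text
time_s: 14.48
tool_pos: [0.5136, -0.2869, 0.1881]
tool_rot: [-179.1, 0.7, 35.0]
force: [1.5, 0.8, 0.5]
grip_width: 0.0004
```

```bash
python3 - <<'E'
from h import *
state(); rows([.526,-.286,.10],[180,0,35],6)
a=cv2.resize(env.read_camera("scene")[60:260,240:440,::-1],None,fx=2,fy=2); T=env.read_camera("top"); b=cv2.resize(T[130:290,260:420,::-1],None,fx=2.5,fy=2.5)
cv2.imwrite("pics/s5.png",cv2.convertScaleAbs(np.hstack([a,b]),alpha=1.7,beta=15))
S=env.camera_params("scene");h=cv2.cvtColor(cv2.imread("pics/s5.png"),cv2.COLOR_BGR2HSV)
E
```

```text
14.48 [ 0.5136 -0.2869  0.1881] [-179.1    0.7   35. ] F [1.5 0.8 0.5] w 0.0004 q [ 60.  17. -40.  93.  11.  76.  53.]
[0.002, 0.0013, 0.0146] [-0.15, 0.12, 0.0]
[0.0019, 0.0013, 0.0146] [-0.15, 0.12, 0.0]
[0.0019, 0.0012, 0.0147] [-0.15, 0.12, 0.0]
[0.0019, 0.0012, 0.0147] [-0.15, 0.12, 0.0]
[0.0018, 0.0011, 0.0147] [-0.15, 0.12, 0.0]
[0.0018, 0.0011, 0.0147] [-0.15, 0.12, 0.0]
```

View pics/s5.png

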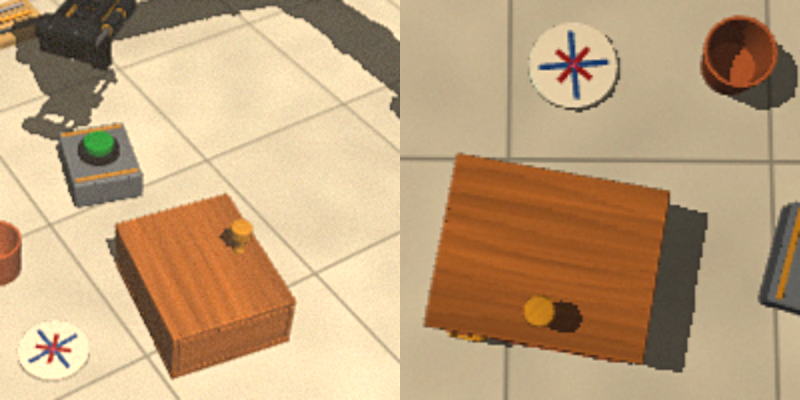

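The lid looks fully shut and the bystanders haven't moved. The button's centre is at about (289.5,132) in the scene view. I'll use that to check its height, then descend.

```bash
python3 - <<'E'
from h import *
S=env.camera_params("scene");T=env.camera_params("top")
for z in(.05,.06,.07):
    X=px2w(T,(438.6,236.3),z); print(z,X.round(4),w2px(S,X).round(1).tolist())
E
```

```text
0.05 [ 0.5261 -0.2879  0.05  ] [[288.4, 133.5]]
0.06 [ 0.5254 -0.2847  0.06  ] [[289.0, 131.4]]
0.07 [ 0.5247 -0.2815  0.07  ] [[289.6, 129.2]]
```

carry_out(
  plan=[
    {"grip": 1,"dp": [0.002,0.0013,0.0146],"rotation": [-0.15,0.12,0]},
    {"grip": 1,"dp": [0.0019,0.0013,0.0146],"rotation": [-0.15,0.12,0]},
    {"grip": 1,"dp": [0.0019,0.0012,0.0147],"rotation": [-0.15,0.12,0]},
    {"grip": 1,"dp": [0.0019,0.0012,0.0147],"rotation": [-0.15,0.12,0]},
    {"grip": 1,"dp": [0.0018,0.0011,0.0147],"rotation": [-0.15,0.12,0]},
    {"grip": 1,"dp": [0.0018,0.0011,0.0147],"rotation": [-0.15,0.12,0]},
  ],
)

```text
time_s: 15.08
tool_pos: [0.5185, -0.302, 0.0888]
tool_rot: [-179.7, 0.3, 33.4]
force: [-0.2, -0.3, 0.3]
grip_width: 0.0004
```

carry_out(
  plan=[
    {"grip": 1,"dp": [0.0073,-0.0048,0.001],"rotation": [0,0,0]},
    {"grip": 1,"dp": [0.0073,-0.0048,0.001],"rotation": [0,0,0]},
    {"grip": 1,"dp": [0,0,0.003],"rotation": [0,0,0]},
    {"grip": 1,"dp": [0,0,0.005],"rotation": [0,0,0]},
    {"grip": 1,"dp": [0,0,0.005],"rotation": [0,0,0]},
  ],
)

```text
time_s: 15.5
tool_pos: [0.5216, -0.2851, 0.0677]
tool_rot: [-179.2, 0.6, 33.1]
force: [-0.8, 1.3, 2.7]
grip_width: 0.0004
```

carry_out(
  plan=[
    {"grip": 1,"dp": [0.002,0.001,0.004],"rotation": [-0.8,0.3,0]},
    {"grip": 1,"dp": [0,0,0.004],"rotation": [0,0,0]},
    {"grip": 1,"dp": [0,0,0.003],"rotation": [0,0,0]},
  ],
)

```text
time_s: 15.75
tool_pos: [0.5241, -0.2855, 0.061]
tool_rot: [179.8, 0.4, 33.1]
force: [-11.4, 5.4, 31.2]
grip_width: 0.0006
```

carry_out(
  plan=[
    {"grip": 1,"dp": [0,0,0.0005],"rotation": [0,0,0]},
    {"grip": 1,"dp": [0,0,0],"rotation": [0,0,0]},
  ],
)

```text
time_s: 15.92
tool_pos: [0.5244, -0.2856, 0.0638]
tool_rot: [179.7, 0.5, 33.1]
force: [-3.0, 0.4, 4.3]
grip_width: 0.0007
```

```bash
python3 - <<'E'
from h import *
state()
im=env.read_camera("scene"); cv2.imwrite("pics/s6.png",cv2.convertScaleAbs(cv2.resize(im[90:190,240:360,::-1],None,fx=5,fy=5,interpolation=cv2.INTER_CUBIC),alpha=1.7,beta=15))
E
```

```text
15.92 [ 0.5244 -0.2856  0.0638] [179.7   0.5  33.1] F [-3.   0.4  4.3] w 0.0007 q [ 57.  24. -38. 100.  17.  62.  46.]
```

View pics/s6.png

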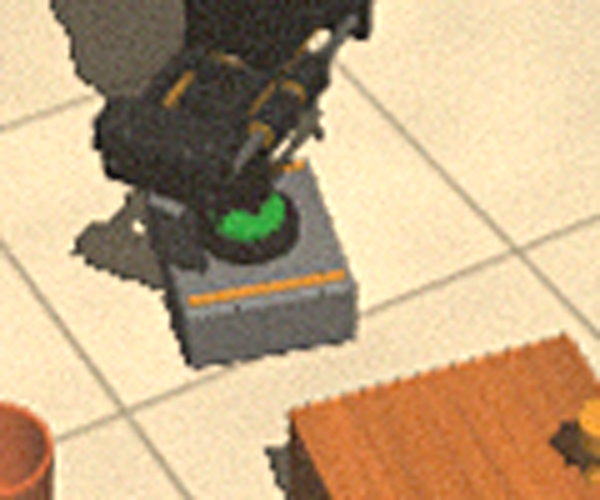

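carry_out(
  plan=[
    {"grip": 1,"dp": [0,0,-0.003],"rotation": [0,0,0]},
  ],
)

```text
time_s: 16.05
tool_pos: [0.5245, -0.2856, 0.0674]
tool_rot: [179.6, 0.5, 33.1]
force: [-2.4, 0.4, 3.5]
grip_width: 0.0007
```

carry_out(
  plan=[
    {"grip": 1,"dp": [0,0,-0.002],"rotation": [0,0,0]},
  ],
)

```text
time_s: 16.13
tool_pos: [0.525, -0.2857, 0.0702]
tool_rot: [179.5, 0.4, 33.1]
force: [-0.1, 0.2, -0.3]
grip_width: 0.0005
```

The force curve shows a spring and then a hard stop: about 0 N at z = 0.070, 3.5–4.3 N at 0.067–0.064, and 31 N at 0.061. The time at full depth was short, so I'll press again and hold longer.

carry_out(
  plan=[
    {"grip": 1,"dp": [0,0,0.004],"rotation": [0.3,0,0]},
    {"grip": 1,"dp": [0,0,0.004],"rotation": [0,0,0]},
    {"grip": 1,"dp": [0,0,0.003],"rotation": [0,0,0]},
    {"grip": 1,"dp": [0,0,0.0025],"rotation": [0,0,0]},
    {"grip": 1,"dp": [0,0,0.0025],"rotation": [0,0,0]},
    {"grip": 1,"dp": [0,0,0.0025],"rotation": [0,0,0]},
  ],
)

```text
time_s: 16.63
tool_pos: [0.526, -0.2861, 0.0612]
tool_rot: [179.7, 0.7, 33.1]
force: [-8.3, 3.6, 21.1]
grip_width: 0.0002
```

carry_out(
  plan=[
    {"grip": 1,"dp": [0,0,0.0025],"rotation": [0,0,0]},
  ],
)

```text
time_s: 16.72
tool_pos: [0.5261, -0.2861, 0.0612]
tool_rot: [179.7, 0.7, 33.0]
force: [-7.8, 3.0, 19.6]
grip_width: 0.0006
```

carry_out(
  plan=[
    {"grip": 1,"dp": [0,0,0.0025],"rotation": [0,0,0]},
  ],
)

```text
time_s: 16.8
tool_pos: [0.5261, -0.2862, 0.0612]
tool_rot: [179.6, 0.8, 33.0]
force: [-7.2, 3.6, 20.7]
grip_width: 0.0007
```

carry_out(
  plan=[
    {"grip": 1,"dp": [0,0,0.003],"rotation": [0,0,0]},
  ],
)

```text
time_s: 16.88
tool_pos: [0.5261, -0.2862, 0.0611]
tool_rot: [179.6, 0.9, 33.0]
force: [-9.4, 4.1, 25.9]
grip_width: 0.0004
```

Steady at 0.0612 against the stop with about 20 N. Now I'll let go, lift clear and check.

carry_out(
  plan=[
    {"grip": 1,"dp": [0,0,-0.005],"rotation": [0,0,0]},
    {"grip": 1,"dp": [0,0,-0.015],"rotation": [0,0,0]},
    {"grip": 1,"dp": [0,0,-0.03],"rotation": [0,0,0]},
    {"grip": 1,"dp": [-0.01,0.02,-0.03],"rotation": [0,0,0]},
    {"grip": 1,"dp": [-0.01,0.02,-0.03],"rotation": [0,0,0]},
    {"grip": 1,"dp": [-0.01,0.02,-0.02],"rotation": [0,0,0]},
    {"grip": 1,"dp": [0,0,0],"rotation": [0,0,0]},
    {"grip": 1,"dp": [0,0,0],"rotation": [0,0,0]},
  ],
)

```text
time_s: 17.55
tool_pos: [0.5352, -0.3528, 0.1921]
tool_rot: [179.7, 1.0, 33.2]
force: [0.4, -0.2, 0.7]
grip_width: 0.0006
```

```bash
python3 - <<'E'
from h import *
state()
a0=cv2.imread("pics/scene0.png")[90:290,220:420]
a=env.read_camera("scene")[:,:,::-1][90:290,220:420]; b=env.read_camera("top")[:,:,::-1][120:280,200:460]
o=np.zeros((600,800,3),np.uint8); o[:300,:300]=cv2.resize(a,(300,300)); o[:300,300:787]=cv2.resize(b,(487,300)); o[300:600,300:787]=cv2.resize(cv2.imread("pics/top0.png")[120:280,200:460],(487,300)); o[300:,:300]=cv2.resize(a0,(300,300))
cv2.imwrite("pics/f.png",cv2.convertScaleAbs(o,alpha=1.7,beta=15))
E
```

```text
17.55 [ 0.5352 -0.3528  0.1921] [179.7   1.   33.2] F [ 0.4 -0.2  0.7] w 0.0006 q [ 60.  22. -38.  86.  15.  77.  54.]
```

View pics/f.png

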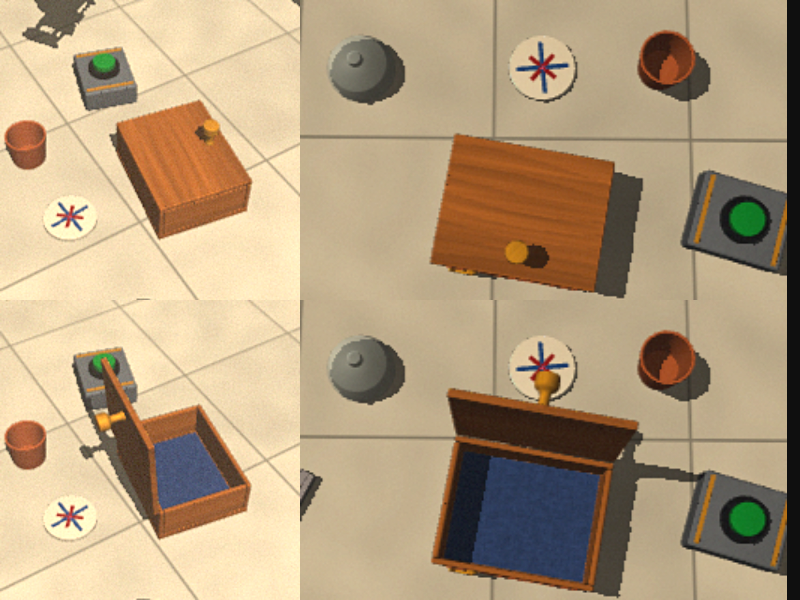

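The lid is shut, the button is back up, and the dome, rose and cup are where they were in the first picture. The robot is clear of everything, so I'm handing in.

```bash
python3 -c "
from cell import env
print(env.sign_off())"
```

```text
the job is handed in; nothing more can be done
None
```

The job is handed in at about 17.6 s of the 72 s. The vane is flat in the box, the lid is shut, and the button was pressed fully down and released. `sign_off` gave no verdict.

- **Vane:** I gripped it across its width, set it on the box floor and let go. A picture afterwards showed it lying flat. I could not see it again once the lid was closed.
- **Lid:** I pushed it down from its outer face beside the knob, at roughly 0.6–0.9 rad/s. It stopped with the fingertip at z = 0.0805 m, within 1 mm of the 0.080 m expected for a shut lid. Both the scene and top pictures showed it flush.
- **Button:** I pressed it twice. The first press reached the stop only briefly, so on the second I held it there at about 0.061 m for at least 0.25 s with about 20 N. Contact began at about 0.069 m, so the travel was about 8 mm.
- **Last checks:** The final pictures showed the button back up, and the rose, cup and cover where they started. The arm was clear of everything, with wrist force under 1 N.
- **Disagreement:** The cameras put the button top at about 0.06 m, but touch put it at about 0.069 m. I relied on the touch value.

Contact force reached about 31 N three times: on the box floor, on closing the lid, and on the first button press. That is below the 40 N and 120 N limits.

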